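Fit the bottle nest on the bench scale and stand the bottle in it

ROBOT

A 7-joint arm with a two-finger parallel gripper is mounted at the origin on the work surface. World frame = base frame: x ahead of the robot, y to its left, z up, the work surface at z = 0. Lengths are in m, angles in rad, forces in N, time in s.
With the tool pointing down it reaches from about 0.425 to 0.925 m from the base axis. Payload 6.8 kg.
Tool frame: the origin (TCP) lies on the front face of the gripper's body, between the roots of the fingers; the fingertips stand 73 mm ahead of it and the grasp point (between the pads) lies 54 mm ahead of it (env.nose_length is the distance from the TCP to the fingertips, in m); z points along the fingers, y is the line along which they close (so a half turn about z gives the same grasp; the last joint's range is limited). The gripper opens to 85 mm and grips with 20 to 120 N. Pads are 22 mm wide; open, the fingers measure 114 mm over their backs; the gripper's body (76 mm by 85 mm) begins 54 mm behind the grasp point. The pads swing forward as they close: fully open they stand 13 mm farther back than shut.
Start: joints at [1.169, 0.477, 0.022, 1.555, -0.011, 1.109, -0.083], TCP at [0.195, -0.646, 0.304] pointing down, gripper open.
Joint ranges: [-2.96, 2.96], [-0.34, 2.1], [-1.41, 1.46], [0.24, 2.44], [-1.37, 4.51], [0.17, 1.92], [-2.96, 2.96]. Speed limits (rad/s): [2.39, 2.39, 3.14, 3.14, 3.14, 3.14, 3.14].

INTERFACE

Orientations are given as a unit quaternion [w, x, y, z].
In Python, from cell import env, kin, camera, calibration, job gives the robot as it stands. The module is installed in compiled form; this text tells all that it offers. Calls block until the motion is done:
- env.reach(position, orientation): joint-space move of the TCP to a pose.
- env.movel(position, velocity=0.15, rot=None, stop_force=None): straight line of the TCP; rot=None keeps the orientation; velocity is the mean speed in m/s. With stop_force (N) it stops when the force on the tool has changed by that much, and returns True; else False.
- env.goto_joints(angles): joint-space move.
- env.grip(opening, f_grip=None): finger opening in m; f_grip is the grip in N (None keeps the last); returns when the fingers have stopped.
- env.dwell(seconds).
- kin.inverse_kinematics(position, orientation): joint angles nearest the present ones, or None.
- env.get_state(): the state.
- camera(name): name is "scene" or "top"; returns (picture, depth): 400x640x3 uint8, blue, green, red; 400x640 float32, m along the optical axis (not along the pixel's ray), 0 where there is no reading.
- calibration(name): a dict with "fx", "fy", "cx", "cy" (pixels), "rvec" (rotation vector, rad) and "tvec" (3), from world to camera coordinates, as OpenCV has them. Camera axes: x right, y down, z forward; pixel columns grow to the right and rows downward; lengths in m; the calibration is good to about 2 mm. A picture is of the moment at which its call begins. calibration takes no time and is no camera call.
A pose or a line that the arm cannot do raises env.PlanningError and nothing moves.
- job.job_done(): hands the job in; it is judged then, once.
The state is a dict: "time": time; "qpos": joint angles; "joint_velocities": joint speeds; "joint_torque": joint torques, N m; "tcp_pos": TCP position; "orientation": TCP orientation; "force": force on the tool from outside, world axes, zero at the start; "torque": the same for the moment, N m; "opening": finger opening in m; "gripper_force": force on a finger pad.
Only numpy, scipy, OpenCV 4.12 (cv2) and the standard library are available. Lean on these libraries where they do the work, as an engineer would, in place of code of your own. Each camera call takes 0.05 s, during which the arm holds its last target. There are 200 camera calls.

TASK

Put the orange hexagonal bottle nest into the teal hexagonal ring on the bench scale: shuffle it about gently, without forcing it down, until it drops fully home and sits flat, and let go of it. Then stand the blue bottle upright in the nest and let go, leaving the candles and the black jar where they are.

Things in the scene. Friction and masses are not known exactly. Their poses are not given: they have to be found in the camera images.
- scale: white bench scale, fixed, 170 x 170 mm, steel platform's top 45 mm above the counter, with a display panel 55 mm deep, 28 mm high along its -x side. Origin under the platform's centre at counter height; x away from the display, z up. A teal hexagonal ring is clamped on the platform. Delicate: the nest must never strike or press it or its ring with over 80 N: touch down slowly.
- platform (a point): centre of the scale's steel platform, on its top, 45 mm above the counter; the platform is the floor of the ring's pocket. On it stands the teal ring, 14 mm high, 120 mm across its outer flats, with a straight unchamfered hexagonal pocket through it, 63 mm across flats: the nest has 1.5 mm play a side. The ring does not give.
- ring_nominal (a point): a point of the scale above the platform's centre, level with the ring's top (59 mm): where the pocket's mouth should be. The ring was clamped by eye, so its true centre is up to 10 mm off this along the scale's x and up to 10 mm along y, and its flats (normals nominally at 0, 60, 120 degrees from the scale's x) are turned by up to 5 degrees; no measured pose tells this.
- nest: loose orange hexagonal cup, upright, 60 mm across flats, 38 high, 0.2 kg; hexagonal bore 46 mm across flats, 24 deep, open at the top, floor 14 thick. Origin: centre of underside, z up; flats face 0, 60, 120.. degrees from its x; hold it across any flats, fits every 60 degrees. Home: underside on the platform, top 24 mm above the ring. Resting on the ring: underside 14 mm above the platform.
- bottle: blue bottle with a white label and a black pointed cap, standing upright on the counter; straight body 40 mm in diameter up to 92 mm, then a shoulder and cap up to 126 mm, about 0.16 kg. Origin: centre of its underside, z up. In the nest its underside rests on the bore's floor, 14 mm above the nest's underside, with 3 mm play a side.
- pink_candle: bystander: pink candle, 72 mm diameter, 75 mm high; origin under its centre
- black_jar: bystander: black lidded jar, 78 mm diameter, 86 mm high; origin under its centre
- cream_candle: bystander: candle in a white bowl, 68 mm diameter, 45 mm high; origin under its centre
Not all that is in view belongs to the job. There is more than one size of the bottle; the one meant has the size given above.

How it is judged:
By the outcome, as a careful person would: the job done as asked, in the order asked, and still so for the second after the job is handed in, with the robot touching nothing.
It also fails if it takes over 67 s, if anything falls off the work surface, if the arm or the gripper's body presses on something with over 40 N, if the wrist force passes 120 N, or if a joint passes its speed limit or range.

## Working session

There is one attempt and no reset: what is moved stays moved. The work goes in short steps, each a Python script; the robot and the scene stay as the last script left them, time stands still between calls to the robot, and variables do not carry over. Pictures are saved under pics/ and viewed, at most 10 in all, crops included, and the job is handed in when it is done.

```bash
mkdir -p pics; cat > h.py <<'E'
import numpy as np, cv2
from cell import env, kin, camera, calibration, job
def cal(n):
    c=calibration(n);R=cv2.Rodrigues(np.array(c["rvec"],float))[0];return c,R,np.array(c["tvec"],float).ravel()
def cloud(n,depth):
    c,R,t=cal(n);v,u=np.mgrid[0:400,0:640]
    P=np.stack([(u-c["cx"])/c["fx"]*depth,(v-c["cy"])/c["fy"]*depth,depth],-1)
    return (P-t)@R
E
python3 - <<'E'
from h import *
for n in("scene","top"):
    p,d=camera(n);np.savez(f"{n}0.npz",p=p,d=d);cv2.imwrite(f"pics/{n}0.png",p)
    c,R,t=cal(n);print(n,c,"pos",-R.T@t)
s=env.get_state();print(s)
E
```

```text
scene {'fx': 431.5745192294182, 'fy': 431.5745192294182, 'cx': 322.1783714571006, 'cy': 190.8239371790451, 'rvec': array([ 1.85447848,  1.85652107, -0.62270833]), 'tvec': array([-0.03417907, -0.44044765,  1.60172015])} pos [1.31098471 0.04435352 1.01981452]
top {'fx': 396.2091828249245, 'fy': 396.2091828249245, 'cx': 316.4938244764902, 'cy': 200.9778069806103, 'rvec': array([ 2.01174475, -2.22176564,  0.23531451]), 'tvec': array([0.08023857, 0.62037531, 0.78910668])} pos [0.4513386  0.03977509 0.89928   ]
{'time': 0.1, 'qpos': array([ 1.16889803,  0.4777361 ,  0.02233726,  1.55636122, -0.01153114,
        1.10928812, -0.08312674]), 'joint_velocities': array([ 4.56945088e-04,  1.59669702e-03, -7.56486148e-04, -1.68193248e-03,
       -9.70932599e-05,  2.03272158e-05,  2.16024252e-03]), 'joint_torque': array([ 4.90635139e-03, -5.97755992e+01,  1.61393467e+00, -2.81950861e+01,
        1.28806583e-02,  5.03726013e-03, -5.71667010e-05]), 'tcp_pos': array([ 0.19535963, -0.64567523,  0.30300656]), 'orientation': array([-8.15713592e-04,  9.89230529e-01,  1.46363473e-01, -1.66954795e-04]), 'force': array([-0.90704982,  0.2749599 , -0.66519587]), 'torque': array([-0.00775497,  0.00871628, -0.015693  ]), 'gripper_force': 0.0, 'opening': 0.08523701665793224}
```

View pics/scene0.png

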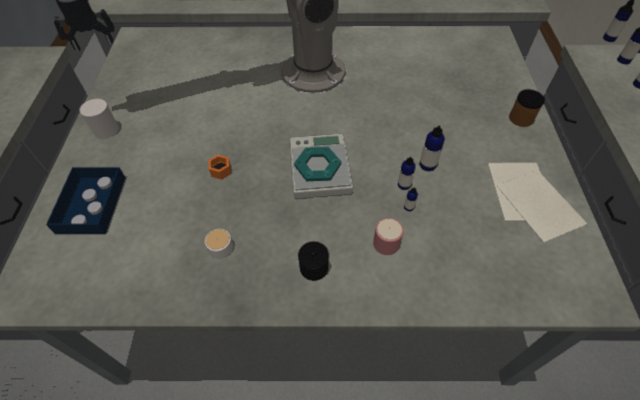

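View pics/top0.png

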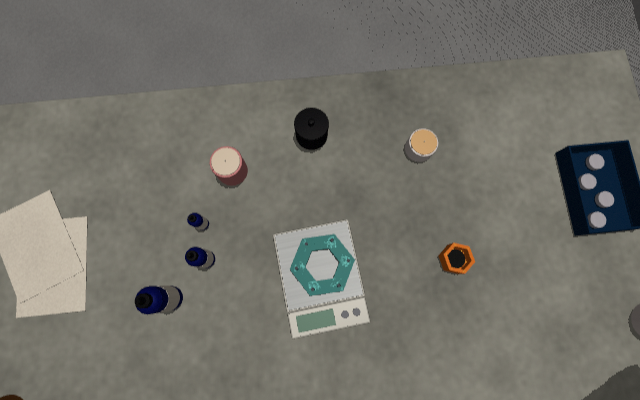

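The three blue bottles stand at scene (432,148), (407,173) and (411,200). The nest is at scene (220,167) and top (457,258), and the ring is at scene (318,163) and top (322,265). Next I measure them.

```bash
cat > meas.py <<'E'
from h import *
from scipy import ndimage as ni
def hexfit(poly):
    # area-centroid and flat-normal angle (mod 60) of a hexagonal polygon in world xy
    m=cv2.moments((poly*1e4).astype(np.float32));c=np.array([m['m10'],m['m01']])/m['m00']/1e4
    q=poly-c; best=None
    th=np.deg2rad(np.arange(-30,30,.25))
    def w(t): return [np.ptp(q@[np.cos(t+k*np.pi/3),np.sin(t+k*np.pi/3)]) for k in range(3)]
    W=[sum(w(t)) for t in th];i=int(np.argmin(W));return c,np.rad2deg(th[i]),np.round(np.array(w(th[i]))*1e3,1)
def plane(n,uv,z):
    c,R,t=cal(n);uv=np.asarray(uv,float).reshape(-1,2)
    r=np.c_[(uv[:,0]-c["cx"])/c["fx"],(uv[:,1]-c["cy"])/c["fy"],np.ones(len(uv))]@R;o=-R.T@t
    return (o+r*((z-o[2])/r[:,2])[:,None])[:,:2]
def masks(p):
    h=cv2.cvtColor(p,cv2.COLOR_BGR2HSV);H,S,V=cv2.split(h)
    return dict(orange=(H>5)&(H<20)&(S>190)&(V>80),teal=(H>75)&(H<100)&(S>110)&(V>45),blue=(H>110)&(H<130)&(S>140))
if __name__=="__main__":
  for n in("scene","top"):
    f=np.load(n+"0.npz");p,d=f["p"],f["d"];P=cloud(n,d);M=masks(p)
    print(n)
    for k in M:
        L,N=ni.label(ni.binary_closing(M[k]))
        for i in range(1,N+1):
            m=(L==i)&(d>0)
            if m.sum()<40: continue
            X=P[m];v,u=np.nonzero(m);zt=np.percentile(X[:,2],[5,50,95,99.5])
            T=X[X[:,2]>zt[3]-.006]
            print(k,m.sum(),"px",u.mean().round(1),v.mean().round(1),"z",zt.round(4),"mean",X[:,:2].mean(0).round(4),"topmean",T.mean(0).round(4))
    for (nm,u,v) in ([("pink",388,228),("jar",314,250),("cream",218,237),("bL",437,130),("bM",408,160),("bS",412,190)] if n=="scene" else [("pink",226,160),("jar",311,122),("cream",423,141),("bL",148,300),("bM",192,257),("bS",194,219)]):
        w=P[v-12:v+13,u-12:u+13].reshape(-1,3);zt=np.percentile(w[:,2],99.5);print(nm,"ztop",zt.round(4),np.median(w[w[:,2]>zt-.008],0).round(4))
    if n=="scene": cv2.imwrite("pics/sc.png",cv2.resize(p[120:220,200:460],None,fx=3,fy=3,interpolation=cv2.INTER_CUBIC))
    else: cv2.imwrite("pics/tc.png",cv2.resize(p[215:345,270:480],None,fx=3.8,fy=3.8,interpolation=cv2.INTER_CUBIC))
E
python3 meas.py
```

```text
scene
orange 276 px 219.2 166.8 z [0.012  0.0309 0.0415 0.044 ] mean [ 0.4814 -0.2726] topmean [ 0.4815 -0.2712  0.0402]
teal 814 px 317.1 163.5 z [0.0559 0.0607 0.0643 0.0663] mean [0.4948 0.0212] topmean [0.4947 0.0211 0.0623]
blue 85 px 622.3 15.5 z [0.0976 0.1105 0.1213 0.1256] mean [-0.1863  1.1589] topmean [-0.1854  1.1578  0.1222]
blue 52 px 635.4 37.0 z [0.0972 0.1069 0.1216 0.1254] mean [-0.0524  1.1515] topmean [-0.0527  1.1489  0.1217]
blue 43 px 623.3 60.0 z [0.0068 0.0149 0.0209 0.0218] mean [-0.0469  1.1576] topmean [-0.047   1.1565  0.0191]
blue 225 px 434.1 141.8 z [0.1004 0.1243 0.1373 0.1438] mean [0.468  0.3531] topmean [0.457  0.3567 0.1414]
blue 114 px 407.4 168.4 z [0.0765 0.0944 0.1041 0.107 ] mean [0.5412 0.2739] topmean [0.5384 0.2767 0.1035]
blue 62 px 411.7 195.4 z [0.0599 0.0721 0.0778 0.0811] mean [0.6181 0.28  ] topmean [0.6151 0.281  0.0774]
pink ztop 0.0855 [0.7296 0.2072 0.079 ]
jar ztop 0.0894 [0.8    0.016  0.0874]
cream ztop 0.0532 [ 0.7413 -0.2348  0.0483]
bL ztop 1.0198 [1.311  0.0444 1.0198]
bM ztop 0.1282 [0.5312 0.2775 0.1255]
bS ztop 0.0917 [0.6103 0.282  0.0868]
top
orange 501 px 457.1 258.7 z [0.0124 0.0362 0.0408 0.0423] mean [ 0.4744 -0.2743] topmean [ 0.4747 -0.2742  0.0389]
teal 1819 px 321.6 264.4 z [0.0571 0.0595 0.0617 0.0631] mean [0.4904 0.0211] topmean [0.4901 0.0211 0.0596]
blue 113 px 196.0 220.1 z [0.0575 0.0722 0.0807 0.0853] mean [0.6079 0.276 ] topmean [0.6158 0.2793 0.0844]
blue 234 px 197.1 256.8 z [0.077  0.0973 0.1041 0.1136] mean [0.5283 0.2695] topmean [0.5378 0.2775 0.1127]
blue 513 px 154.1 299.5 z [0.0998 0.1285 0.1373 0.1519] mean [0.4532 0.3449] topmean [0.464  0.3577 0.1508]
pink ztop 0.0808 [0.7313 0.2046 0.077 ]
jar ztop 0.088 [0.8005 0.0135 0.0861]
cream ztop 0.0509 [ 0.7428 -0.2368  0.0468]
bL ztop 0.169 [0.4546 0.3548 0.1655]
bM ztop 0.1263 [0.5306 0.2748 0.1233]
bS ztop 0.8993 [0.4513 0.0398 0.8993]
```

View pics/tc.png

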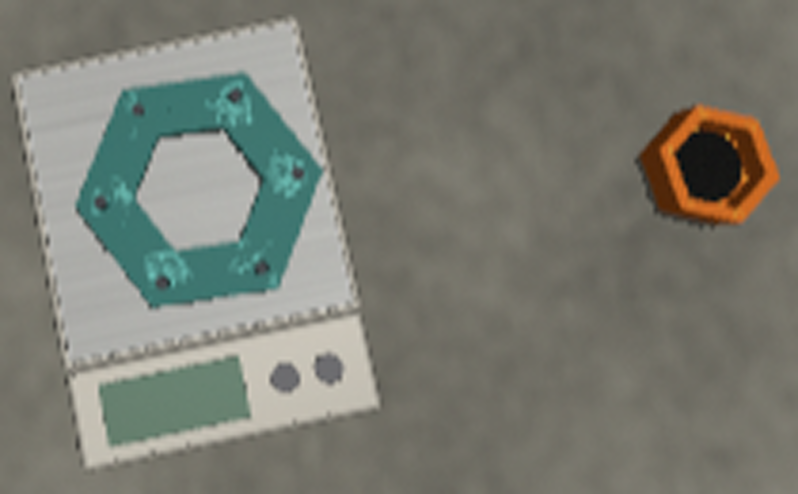

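View pics/sc.png

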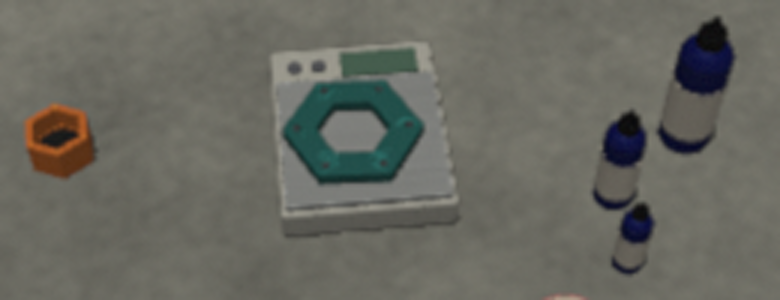

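The medium bottle has its tip at about 126 mm, at (0.531, 0.276), so it is the one meant. The other two are about 168 and 90 mm tall. I now fit the ring and the nest by their silhouettes in both views.

```bash
cat > fit.py <<'E'
from meas import *
from scipy.optimize import minimize
def proj(n,X):
    c,R,t=cal(n);Y=np.asarray(X)@R.T+t
    return np.c_[c["fx"]*Y[:,0]/Y[:,2]+c["cx"],c["fy"]*Y[:,1]/Y[:,2]+c["cy"]]
def hexa(x,y,th,flat,z):
    a=th+np.pi/6+np.arange(6)*np.pi/3;r=flat/np.sqrt(3);return np.c_[x+r*np.cos(a),y+r*np.sin(a),np.full(6,z)]
S=8
def render(n,par,outer,zs,inner,box):
    u0,v0,w,h=box;im=np.zeros((h*S,w*S),np.float32)
    f=lambda q:(((q-[u0,v0])+.5)*S-.5)
    pts=np.vstack([hexa(*par,outer,z) for z in zs])
    poly=lambda q:np.round(q*16).astype(np.int32)
    cv2.fillConvexPoly(im,poly(f(cv2.convexHull(proj(n,pts).astype(np.float32))[:,0])),1.,shift=4)
    if inner:
        hs=[]
        for z in zs:
            k=np.zeros_like(im);cv2.fillConvexPoly(k,poly(f(proj(n,hexa(*par,inner,z)))),1.,shift=4);hs.append(k)
        im-=hs[0]*hs[1]
    return cv2.resize(im,(w,h),interpolation=cv2.INTER_AREA)
def fit(views,outer,zs,inner,x0,fill=False):
    D=[]
    for n,m in views:
        if fill: m=ni.binary_fill_holes(m)
        v,u=np.nonzero(m);b=(u.min()-6,v.min()-6,int(np.ptp(u))+13,int(np.ptp(v))+13)
        D.append((n,m[b[1]:b[1]+b[3],b[0]:b[0]+b[2]].astype(np.float32),b))
    def cost(p,T=0): return sum(((render(n,p,outer,zs,inner,b)-m)**2).sum() for n,m,b in D)
    best=min((minimize(cost,[*x0,t],method="Nelder-Mead",options=dict(initial_simplex=np.array([[*x0,t]]*4)+np.vstack([np.zeros(3),np.diag([.006,.006,.15])]),xatol=1e-5,fatol=.01)) for t in np.deg2rad([-15,5,25])),key=lambda r:r.fun)
    return best.x[:2].round(5),(np.rad2deg(best.x[2])+30)%60-30,round(best.fun,1)
def biggest(m):
    L,N=ni.label(m);return L==1+np.argmax(ni.sum(m,L,range(1,N+1)))
def both(tag,which):
    V={}
    for n in("scene","top"):
        f=np.load(n+tag+".npz");V[n]=masks(f["p"])
    for nm,k,a in which:
        m=[(n,biggest(ni.binary_closing(V[n][k]))) for n in V]
        for vs in (m[:1],m[1:],m): print(nm,[v[0] for v in vs],*fit(vs,*a))
if __name__=="__main__":
    both("0",[("ring","teal",(.12,(.045,.059),.063,(.49,.021))),("nest","orange",(.06,(0,.038),None,(.475,-.274),True))])
    f=np.load("top0.npz");h=cv2.cvtColor(f["p"],cv2.COLOR_BGR2HSV)
    # nest rim, triangulated height check: bottle cap tip & rim centre from two views
    print(env.nose_length)
E
python3 fit.py
```

```text
ring ['scene'] [0.48475 0.02125] -0.10117296520663999 162.3
ring ['top'] [0.49073 0.0206 ] 2.536642221889423 233.5Traceback (most recent call last):
  File "fit.py", line 40, in <module>
    both("0",[("ring","teal",(.12,(.045,.059),.063,(.49,.021))),("nest","orange",(.06,(0,.038),None,(.475,-.274),True))])
    ~~~~^^^^^^^^^^^^^^^^^^^^^^^^^^^^^^^^^^^^^^^^^^^^^^^^^^^^^^^^^^^^^^^^^^^^^^^^^^^^^^^^^^^^^^^^^^^^^^^^^^^^^^^^^^^^^^^^^
  File "fit.py", line 38, in both
    for vs in (m[:1],m[1:],m): print(nm,[v[0] for v in vs],*fit(vs,*a))
                                                            ~~~^^^^^^^
  File "fit.py", line 28, in fit
    best=min((minimize(cost,[*x0,t],method="Nelder-Mead",options=dict(initial_simplex=np.array([[*x0,t]]*4)+np.vstack([np.zeros(3),np.diag([.006,.006,.15])]),xatol=1e-5,fatol=.01)) for t in np.deg2rad([-15,5,25])),key=lambda r:r.fun)
  File "fit.py", line 28, in <genexpr>
    best=min((minimize(cost,[*x0,t],method="Nelder-Mead",options=dict(initial_simplex=np.array([[*x0,t]]*4)+np.vstack([np.zeros(3),np.diag([.006,.006,.15])]),xatol=1e-5,fatol=.01)) for t
[... 607 characters left out ...]
^^^^^^^^^^^^^^^^^^^^^^^^^
  File "fit.py", line 27, in <genexpr>
    def cost(p,T=0): return sum(((render(n,p,outer,zs,inner,b)-m)**2).sum() for n,m,b in D)
                                  ~~~~~~^^^^^^^^^^^^^^^^^^^^^^
  File "fit.py", line 14, in render
    cv2.fillConvexPoly(im,poly(f(cv2.convexHull(proj(n,pts).astype(np.float32))[:,0])),1.,shift=4)
                                                ~~~~^^^^^^^
  File "fit.py", line 4, in proj
    c,R,t=cal(n);Y=np.asarray(X)@R.T+t
          ~~~^^^
  File "h.py", line 4, in cal
    c=calibration(n);R=cv2.Rodrigues(np.array(c["rvec"],float))[0];return c,R,np.array(c["tvec"],float).ravel()
ValueError: time passes only in moves, steps and waits
```

```bash
python3 - <<'E'
s=open('h.py').read()
s=s.replace("def cal(n):\n","from functools import lru_cache\n@lru_cache(None)\ndef cal(n):\n");open('h.py','w').write(s)
s=open('meas.py').read()
s=s.replace("(H>5)&(H<20)&(S>190)&(V>80)","(H>3)&(H<20)&(S>170)&(V>40)").replace("(H>75)&(H<100)&(S>110)&(V>45)","(H>78)&(H<100)&(S>95)&(V>20)");open('meas.py','w').write(s)
s=open('fit.py').read()
s=s.replace("        v,u=np.nonzero(m);b","        else: m=ni.binary_closing(m,iterations=2)|m; h=ni.binary_fill_holes(m)&~m; L,N=ni.label(h); m=m|(h&~biggest(h))\n        v,u=np.nonzero(m);b")
open('fit.py','w').write(s)
E
cat >> fit.py <<'E'
    for n in("scene","top"):
        f=np.load(n+"0.npz");M=masks(f["p"]);q=f["p"].copy()
        for k,a in (("teal",((0.4905,.0208,np.deg2rad(2.5)),.12,(.045,.059),.063)),("orange",((.4745,-.2743,0),.06,(0,.038),None))):
            for z in a[2]:
                pass
            mm=biggest(ni.binary_closing(M[k]));q[mm&~ni.binary_erosion(mm)]=(0,0,255)
        r=(slice(215,345),slice(270,480)) if n=="top" else (slice(120,220),slice(200,360))
        cv2.imwrite(f"pics/m_{n}.png",cv2.resize(q[r],None,fx=3.8,fy=3.8,interpolation=cv2.INTER_NEAREST))
    a=cv2.imread("pics/m_top.png");b=cv2.imread("pics/m_scene.png");b=cv2.copyMakeBorder(b,0,0,0,a.shape[1]-b.shape[1],0)
    o=np.vstack([a,b]);cv2.imwrite("pics/m.png",cv2.resize(o,None,fx=min(1,600/o.shape[0]),fy=min(1,600/o.shape[0])))
E
python3 fit.py
```

```text
ring ['scene'] [0.48454 0.02139] 1.1833017910740082 130.4
ring ['top'] [0.49053 0.02073] 1.917930463936269 84.7
ring ['scene', 'top'] [0.49022 0.02075] 2.4785828679510686 243.5
nest ['scene'] [ 0.47084 -0.27556] -11.136213312479256 39.5
nest ['top'] [ 0.47594 -0.27611] -18.743452516345265 24.0
nest ['scene', 'top'] [ 0.47545 -0.27584] -17.110847194759224 83.0
0.0726
```

View pics/m.png

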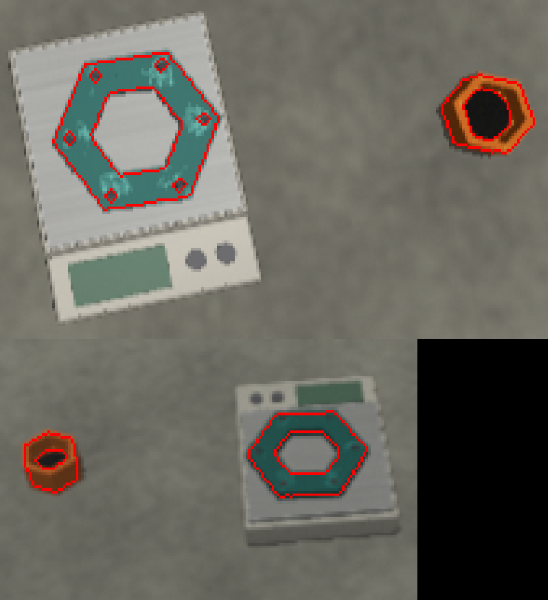

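Both views agree on y. In x the scene view is biased by about 5 mm (its depths also read 3 mm high), so I trust the near-overhead top view. I check the hexagon corners I read off the crop, then pick the nest.

```bash
cat >> h.py <<'E'
def quat(a): return np.array([0,np.cos(a/2),np.sin(a/2),0])
def st():
    s=env.get_state();print("t%.2f"%s["time"],s["tcp_pos"].round(4),"F",s["force"].round(1),"M",s["torque"].round(2),"op %.4f gf %.1f"%(s["opening"],s["gripper_force"]));return s
E
python3 - <<'E'
from fit import *
C=lambda q:(np.array(q,float)+.5)/3.8-.5+[270,215]
for nm,q,z,n in [("ring outer",[(129,91),(246,72),(322,174),(276,289),(153,306),(76,207)],.059,120),("nest rim",[(698,105),(757,118),(779,172),(741,224),(682,212),(660,160)],.038,60)]:
    w=plane("top",C(q),z);c=w.mean(0);v=w-c;ang=np.rad2deg(np.arctan2(v[:,1],v[:,0]));a=np.angle(np.exp(1j*np.deg2rad((ang-30)*6)).mean())/6
    print(nm,c.round(4),"flat ang",np.rad2deg(a).round(1),"flats mm",(np.linalg.norm(v,axis=1).mean()*np.sqrt(3)*1e3).round(1))
w=plane("top",C([(12,73),(295,18),(358,308),(70,370)]),.045);print("scale",w.mean(0).round(4),np.rad2deg(np.arctan2(*(w[0]-w[3])[::-1])).round(1),np.rad2deg(np.arctan2(*(w[1]-w[2])[::-1])).round(1))
# two-view triangulation: bottle tip
def tri(a,b):
    A=[cal(n)[0] for n in("scene","top")];Ps=[np.array([[c["fx"],0,c["cx"]],[0,c["fy"],c["cy"]],[0,0,1]])@np.c_[cal(n)[1],cal(n)[2]] for n,c in zip(("scene","top"),A)]
    X=cv2.triangulatePoints(*Ps,np.array(a,float).reshape(2,1),np.array(b,float).reshape(2,1));return (X[:3]/X[3]).ravel().round(4)
print("nest rim ctr",tri(((60+.5)/3-.5+200,(122+.5)/3-.5+120),C((720,165))));print("bottle tip",tri(((629+.5)/3-.5+200,(115+.5)/3-.5+120),(189.5,257)))
for k in range(-3,4):
    for a0 in (-18,):
        a=np.deg2rad(a0+60*k+90);r=a+np.deg2rad(20)
        p=kin.inverse_kinematics([.476,-.276,.089],quat(a));g=kin.inverse_kinematics([.4905,.0207,.134],quat(r))
        print(k,np.rad2deg(a).round(),None if p is None else np.round(p,2),None if g is None else np.round(g,2))
E
```

```text
ring outer [0.4901 0.0196] flat ang 1.7 flats mm 118.2
nest rim [ 0.4752 -0.2759] flat ang -16.0 flats mm 60.1
scale [0.4914 0.0285] 6.5 5.5
nest rim ctr [ 0.4747 -0.2692  0.0517]
bottle tip [0.527  0.2768 0.1203]
-3 -108.0 [ 0.16  0.6   0.32  2.02 -0.33  0.57 -2.74] [-1.03  0.9   1.26  2.17 -1.1   0.99 -2.22]
-2 -48.0 [ 0.33  0.58  0.11  2.01 -0.11  0.56 -1.9 ] [ 0.08  0.44 -0.3   2.11  0.22  0.62 -2.43]
-1 12.0 [ 0.5   0.57 -0.11  2.    0.11  0.58 -1.05] [ 0.25  0.47 -0.51  2.1   0.37  0.66 -1.52]
0 72.0 [ 0.65  0.59 -0.3   1.99  0.3   0.61 -0.16] [ 0.33  0.5  -0.61  2.09  0.45  0.68 -0.54]
1 132.0 [ 0.76  0.62 -0.45  1.98  0.43  0.64  0.77] [ 0.41  0.53 -0.72  2.09  0.53  0.71  0.43]
2 192.0 [ 0.89  0.66 -0.62  1.97  0.58  0.7   1.69] [ 0.73  0.76 -1.19  2.07  0.9   0.96  1.17]
3 252.0 [ 0.16  0.6   0.32  2.02 -0.33  0.57 -2.74] [-1.03  0.9   1.26  2.17 -1.1   0.99 -2.22]
```

```bash
python3 - <<'E'
from h import *
a=np.deg2rad(73)
env.reach([.4755,-.276,.19],quat(a)); st()
print(env.movel([.4755,-.276,.089],velocity=.12,stop_force=8)); st()
env.grip(.055,40); s=st()
print(env.movel([.4755,-.276,.17],velocity=.15)); s=st()
E
```

```text
t1.84 [ 0.4751 -0.2778  0.1902] F [ 0.2 -0.6 -0.3] M [-0.01 -0.04 -0.06] op 0.0854 gf 0.0
False
t2.83 [ 0.476  -0.2762  0.0896] F [ 0.3 -0.5  0.9] M [-0.02  0.04  0.01] op 0.0855 gf 0.0
t3.19 [ 0.476  -0.2763  0.09  ] F [-1.4  1.2  6.7] M [0.11 0.26 0.01] op 0.0593 gf 42.8
False
t3.88 [ 0.4749 -0.2759  0.1694] F [-0.8  0.5 -1.1] M [ 0.    0.02 -0.01] op 0.0592 gf 43.2
```

```bash
python3 - <<'E'
from h import *
a=np.deg2rad(92)
env.reach([.4755,-.276,.19],quat(np.deg2rad(73)))
env.movel([.4903,.0205,.19],velocity=.2,rot=quat(a)); st()
env.movel([.4903,.0205,.156],velocity=.08);s=st()
print(env.movel([.4903,.0205,.1365],velocity=.02,stop_force=4)); st()
p,d=camera("top");np.savez("top1.npz",p=p,d=d);q,e=camera("scene")
cv2.imwrite("pics/v1.png",np.hstack([cv2.resize(p[205:335,270:370],(400,520),interpolation=cv2.INTER_CUBIC),cv2.resize(q[110:240,270:370],(400,520),interpolation=cv2.INTER_CUBIC)]))
E
```

```text
t5.77 [0.4902 0.0193 0.1899] F [-0.4  0.3 -1.7] M [0.02 0.01 0.04] op 0.0589 gf 43.8
t6.34 [0.4902 0.0206 0.1557] F [ 0.   0.6 -1.6] M [-0.   -0.01  0.03] op 0.0591 gf 43.8
False
t7.47 [0.4904 0.0205 0.1366] F [-0.4 -0.7 -1.9] M [-0.01 -0.   -0.03] op 0.0591 gf 43.8
```

View pics/v1.png

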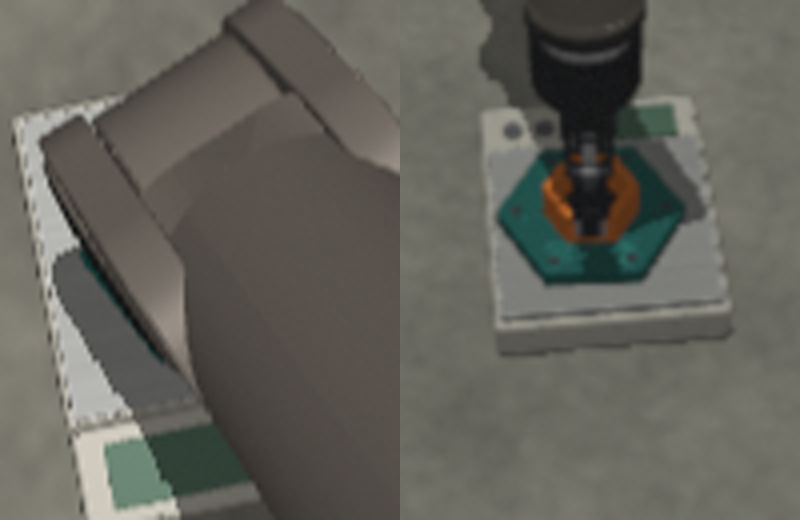

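The nest went into the pocket without touching it: the scene half at (590,195) shows it sunk in the ring. I lower it slowly onto the floor, release it and check from above.

```bash
python3 - <<'E'
from h import *
print(env.movel([.4903,.0205,.130],velocity=.01,stop_force=4)); s=st()
env.grip(.075);st()
x,y,z=s["tcp_pos"]
env.movel([x,y,.22],velocity=.15)
env.reach([.50,.22,.30],quat(np.deg2rad(92)));st()
for n in("top","scene"):
    p,d=camera(n);np.savez(n+"2.npz",p=p,d=d)
    P=cloud(n,d);from meas import masks
    m=masks(p)["orange"]&(np.abs(P[...,0]-.49)<.06)&(np.abs(P[...,1]-.02)<.06);Z=P[m]
    T=Z[Z[:,2]>.074];A=np.c_[T[:,:2]-T[:,:2].mean(0),np.ones(len(T))];c=np.linalg.lstsq(A,T[:,2],rcond=None)[0]
    print(n,len(T),T.mean(0).round(4),"rim z",np.percentile(Z[:,2],[50,90,99]).round(4),"tilt",c[:2].round(3))
    m2=masks(p)["teal"]&(np.abs(P[...,0]-.49)<.08)&(P[...,2]>.05);print(np.median(P[m2],0).round(4))
    if n=="top": a=cv2.resize(p[205:335,270:370],(400,520),interpolation=cv2.INTER_CUBIC)
    else: a=np.hstack([a,cv2.resize(p[110:240,270:370],(400,520),interpolation=cv2.INTER_CUBIC)])
cv2.imwrite("pics/v2.png",a)
E
```

```text
True
t7.91 [0.4904 0.0205 0.135 ] F [-0.9  0.3  3.9] M [-0.    0.08 -0.03] op 0.0591 gf 44.4
t8.22 [0.4896 0.0203 0.1342] F [ 0.  -0.7  0.1] M [-0.03  0.01  0.02] op 0.0752 gf 0.0
t9.81 [0.5001 0.218  0.2986] F [ 0.   0.  -1.3] M [0.   0.   0.03] op 0.0749 gf 0.0
top 288 [0.4886 0.0212 0.0918] rim z [0.0827 0.085  0.0865] tilt [-0.856  0.399]
[0.4872 0.0222 0.0596]
scene 197 [0.4928 0.0222 0.0825] rim z [0.0781 0.086  0.089 ] tilt [-0.017 -0.016]
[0.5139 0.0242 0.0609]
```

View pics/v2.png

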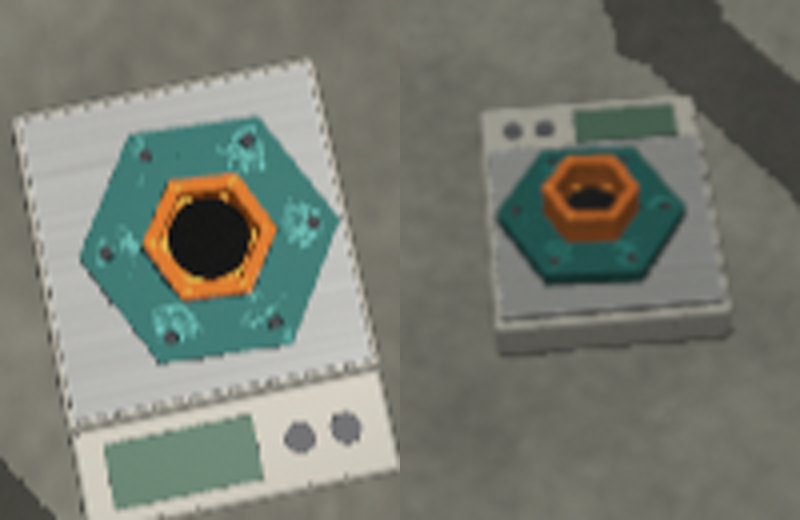

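The nest is home and flat: its rim is at about 83 mm in both views, centred in the ring. Next I refine the bottle's axis with circle fits to the depth points on its body.

```bash
python3 - <<'E'
from h import *
from scipy.optimize import least_squares
for n in("top","scene"):
    f=np.load(n+"0.npz");P=cloud(n,f["d"]).reshape(-1,3)
    B=P[(np.hypot(P[:,0]-.531,P[:,1]-.2755)<.032)&(P[:,2]>.015)&(P[:,2]<.088)]
    for r in (.02,):
        s=least_squares(lambda c:np.hypot(B[:,0]-c[0],B[:,1]-c[1])-r,[.53,.2755],loss="soft_l1",f_scale=.001);print(n,len(B),s.x.round(4),np.sqrt(2*s.cost/len(B)).round(4))
    T=P[(np.hypot(P[:,0]-.531,P[:,1]-.2755)<.03)&(P[:,2]>.108)];print("cap",len(T),T.mean(0).round(4),T[:,2].max().round(4))
for d in (-40,-20,0,20,140,160,180,200):
    a=np.deg2rad(d)
    print(d,*[None if (q:=kin.inverse_kinematics(p,quat(a))) is None else np.round(q,2) for p in ([.53,.2755,.131],[.49,.0205,.195],[.49,.0205,.26])])
E
```

```text
top 173 [0.5318 0.2764] 0.0004
cap 95 [0.531  0.275  0.1155] 0.1284
scene 232 [0.5281 0.2785] 0.0009
cap 51 [0.5313 0.2773 0.1163] 0.1283
-40 [-0.5   0.56 -0.11  1.87  0.09  0.71 -2.93] [-0.06  0.33 -0.13  2.08  0.06  0.74 -2.5 ] [-0.03  0.23 -0.16  2.02  0.05  0.89 -2.48]
-20 [-0.45  0.57 -0.17  1.87  0.14  0.72 -2.62] [-0.01  0.33 -0.19  2.08  0.09  0.74 -2.17] [ 0.02  0.24 -0.22  2.02  0.06  0.89 -2.15]
0 [-0.4   0.57 -0.24  1.86  0.2   0.73 -2.33] [ 0.04  0.33 -0.25  2.08  0.12  0.75 -1.85] [ 0.07  0.24 -0.27  2.02  0.08  0.89 -1.82]
20 [-0.35  0.58 -0.31  1.86  0.25  0.74 -2.02] [ 0.09  0.34 -0.31  2.07  0.15  0.75 -1.53] [ 0.12  0.25 -0.33  2.01  0.1   0.9  -1.49]
140 [-0.09  0.66 -0.67  1.84  0.54  0.83 -0.16] [ 0.4   0.4  -0.68  2.05  0.35  0.8   0.38] [ 0.44  0.3  -0.71  2.    0.25  0.93  0.47]
160 [-0.05  0.68 -0.72  1.84  0.58  0.85  0.16] [ 0.45  0.42 -0.75  2.05  0.39  0.82  0.69] [ 0.49  0.32 -0.78  1.99  0.28  0.94  0.79]
180 [-0.    0.7  -0.8   1.84  0.64  0.88  0.46] [ 0.5   0.44 -0.82  2.05  0.43  0.83  1.  ] [ 0.55  0.34 -0.85  1.99  0.31  0.95  1.11]
200 [ 0.04  0.73 -0.87  1.83  0.7   0.92  0.77] [ 0.56  0.47 -0.89  2.04  0.48  0.85  1.31] [ 0.61  0.36 -0.93  1.99  0.35  0.96  1.43]
```

```bash
python3 - <<'E'
from h import *
a=np.deg2rad(160);x,y=.531,.2758
env.reach([x,y,.28],quat(a))
env.movel([x,y,.22],velocity=.15); st()
print(env.movel([x,y,.132],velocity=.1,stop_force=6)); st()
env.grip(.035,30); st()
print(env.movel([x,y,.28],velocity=.15)); st()
p,d=camera("scene");q,e=camera("top")
cv2.imwrite("pics/v3.png",np.hstack([cv2.resize(p[60:190,340:440],(400,520),interpolation=cv2.INTER_CUBIC),cv2.resize(q[200:330,130:230],(400,520),interpolation=cv2.INTER_CUBIC)]))
E
```

```text
t11.39 [0.5311 0.276  0.2204] F [ 0.1 -0.2 -0. ] M [-0.02  0.02  0.  ] op 0.0753 gf 0.0
False
t12.43 [0.5313 0.2762 0.1326] F [-0.6 -0.4  0.8] M [-0.03 -0.05 -0.04] op 0.0752 gf 0.0
t12.83 [0.5313 0.276  0.1326] F [-1.   0.7  4.4] M [-0.11  0.07  0.  ] op 0.0392 gf 29.9
False
t13.97 [0.5306 0.2753 0.2789] F [-0.5  0.1 -2. ] M [-0.02  0.03 -0.  ] op 0.0394 gf 30.4
```

View pics/v3.png

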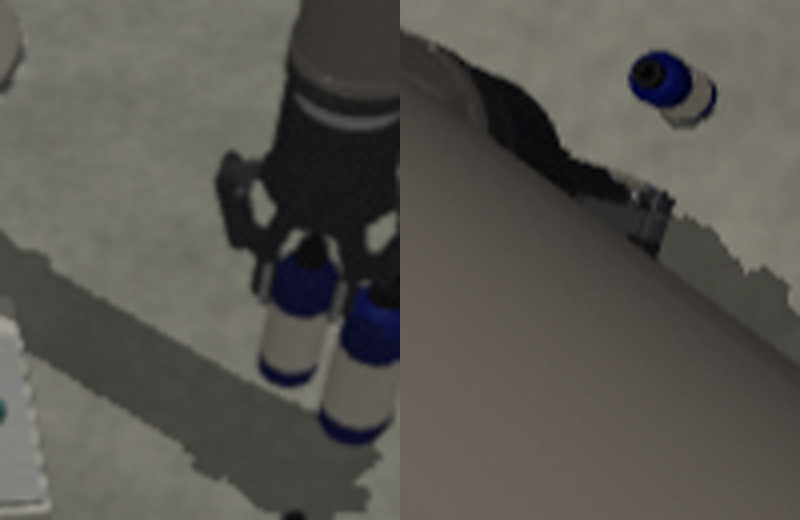

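The bottle hangs upright in the grip at about (295,330) in the left half. I carry it to the nest and lower it slowly.

```bash
python3 - <<'E'
from h import *
a=np.deg2rad(160);x,y=.490,.0207
env.movel([x,y,.28],velocity=.2);env.movel([x,y,.222],velocity=.1);st()
print(env.movel([x,y,.188],velocity=.02,stop_force=3)); st()
p,d=camera("scene")
cv2.imwrite("pics/v4.png",cv2.resize(p[80:210,260:380],(480,520),interpolation=cv2.INTER_CUBIC))
E
```

```text
t16.24 [0.4903 0.021  0.2223] F [ 0.  -0.2 -1.8] M [-0.   -0.06  0.  ] op 0.0394 gf 30.4
True
t17.61 [0.4901 0.0207 0.1916] F [-0.5 -0.5  4.7] M [-0.17  0.22 -0.04] op 0.0392 gf 30.9
```

View pics/v4.png

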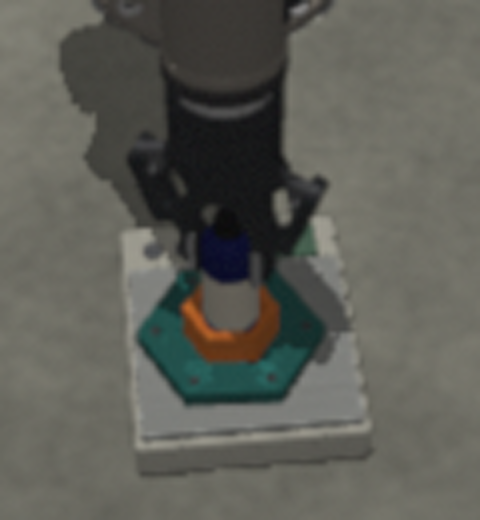

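The bottle bottomed out at TCP z = 0.1916, exactly the height expected for the bore's floor, and it stands in the nest at about (230,300). I release it, retreat and check.

```bash
python3 - <<'E'
from h import *
env.grip(.07);st();s=env.get_state();x,y,z=s["tcp_pos"]
env.movel([x,y,.30],velocity=.12)
env.reach([.50,.25,.34],quat(np.deg2rad(160)));st()
o=[]
for n,r in(("top",(slice(205,335),slice(270,370))),("scene",(slice(110,240),slice(270,370)))):
    p,d=camera(n);P=cloud(n,d);o.append(cv2.resize(p[r],(400,520),interpolation=cv2.INTER_CUBIC))
    m=(np.hypot(P[...,0]-.49,P[...,1]-.0205)<.025)&(P[...,2]>.16)&(P[...,2]<.22);print(n,P[m].mean(0).round(4),P[m][:,2].max().round(4))
    for nm,c in(("pink",(.7305,.206)),("jar",(.8,.015)),("cream",(.742,-.236))):
        k=(np.hypot(P[...,0]-c[0],P[...,1]-c[1])<.05)&(P[...,2]>.035)&(P[...,2]<.1)
        f=np.load(n+"0.npz");Q=cloud(n,f["d"]);k0=(np.hypot(Q[...,0]-c[0],Q[...,1]-c[1])<.05)&(Q[...,2]>.035)&(Q[...,2]<.1)
        print(nm,(P[k].mean(0)-Q[k0].mean(0)).round(4))
cv2.imwrite("pics/v5.png",np.hstack(o))
E
```

```text
t18.07 [0.4892 0.0204 0.1906] F [0.1 0.7 0.1] M [-0.07 -0.04  0.02] op 0.0699 gf 0.0
t20.05 [0.5004 0.2482 0.3391] F [0.8 0.7 0.6] M [-0.05 -0.02 -0.  ] op 0.0698 gf 0.0
top [0.4896 0.0213 0.1718] 0.1874
pink [-0.     -0.     -0.0001]
jar [-0.      0.     -0.0002]
cream [0.     0.0001 0.0002]
scene [0.4918 0.0238 0.1701] 0.189
pink [ 0.0001  0.0001 -0.0004]
jar [-0.0001  0.     -0.    ]
cream [ 0.     -0.0001  0.0001]
```

View pics/v5.png

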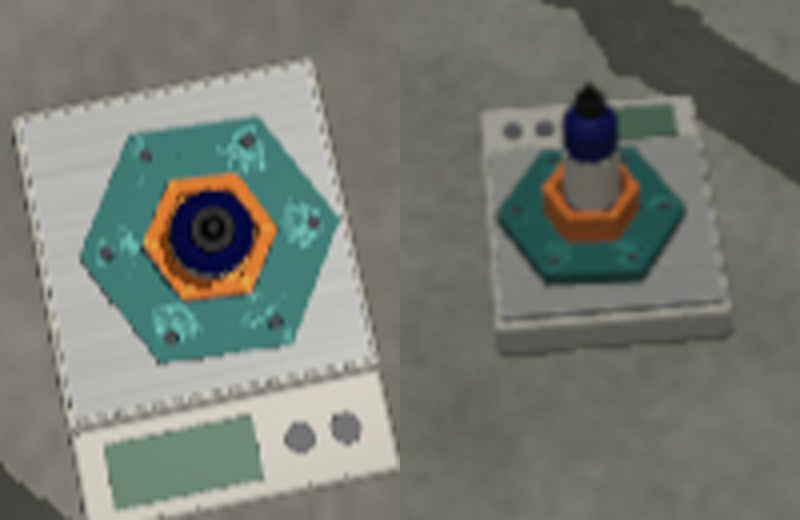

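The bottle stands upright in the nest with its tip at about 186 mm (185 mm expected). The candles and the jar have not moved.

```bash
python3 -c "
from h import *
print(job.job_done())"
```

```text
the job is handed in; nothing more can be done
None
```

The job is handed in: the nest sits flat and fully home in the ring (it dropped in without needing any shuffling), the blue bottle stands upright in it, both are released, and the candles and black jar have not moved.

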